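# Gauge the wide bore of a slanted tube block

## Task

Check the wider of the two slanted bores in the tube block with the double-ended plug gauge: push the long, slimmer go end in until its collar rests on the block's face, draw it out, then turn the gauge round and press the short, fatter no-go end squarely on the mouth of the same bore, firmly enough to feel that it is refused and hold it there a moment, without ever forcing it. Then lay the gauge back in the two saddles of its stand, either way round, let go, and leave the two vials and the beaker undisturbed.

Things in the scene. Friction and masses are not known exactly. Their poses are not given: they have to be found in the camera images.
- gauge_mid (a point): Centre of the loose bare-metal double-ended plug gauge (163 mm long, 0.4 kg), on its axis, mid-way along its handle; x runs along the gauge towards the go end. Handle: square bar 20 x 20 mm, 84 mm long, flats across y and z, with a round collar 36 mm across and 6 mm thick at each end. It starts level in the stand's saddles, the handle's middle free to be gripped from above.
- gauge: The same gauge; origin and axes as point gauge_mid.
- go_tip (a point): Centre of the flat tip of the go end (beyond the +x collar: 26 mm diameter, 45 mm long, tip bevelled 2 x 3.5 mm), 93 mm from the gauge's centre along its +x; axes as the gauge's.
- nogo_tip (a point): Centre of the flat tip of the no-go end (beyond the -x collar: 32 mm diameter, 22 mm long), 70 mm from the gauge's centre along its -x; axes as the gauge's.
- bore_mouth (a point): Centre of the wide bore's mouth, in the block's slanted face. z points out of the bore along its axis, 30 degrees above level, roughly away from the robot; y is level; x points down the face. Bore 27.2 mm in diameter, mouth bevelled 1.5 mm, straight through 60 mm of metal. A narrow bore (17.2 mm, not to be gauged) lies 48 mm along +y. The face reaches 38 mm up and down from the axis.
- block: Fixed tube block: aluminium block 76 x 112 x 60 mm with a slanted face and two bores, wide and narrow, between two upright grey cheeks (tops 119 mm above the bench) on a grey base plate 130 x 150 mm. Origin under the base plate's centre; z up; bores open towards +x and upward. The wide bore's mouth is 105 mm above the bench, 25 mm ahead (+x) and 20 mm to -y of the origin.
- stand_seat (a point): Where the gauge's centre rests in the fixed grey stand, 60 mm above the bench; x is level along the resting gauge. Two saddles at 32 mm either side along x, each 8 mm thick, flat bottom 23 mm wide at 50 mm above the bench, cheeks flaring outward by 25 degrees for 20 mm above it; the handle lies in them, collars outside. Between the saddles 56 mm is free, down to the base plate's top at 12 mm.
- vial0: Bystander: square glass vial 38 x 38 x 87 mm, standing loose on the 99 mm high, 200 x 200 mm plate of the white stirrer beyond the work, near its robot-side edge; origin under the vial's base. Leave it alone.
- vial1: Bystander: the second square glass vial 38 x 38 x 87 mm, standing loose on the 99 mm high, 200 x 200 mm plate of the white stirrer beyond the work, near its robot-side edge; origin under the vial's base. Leave it alone.
- beaker: Bystander: loose glass beaker, 66 mm across and 85 mm high, on the bench between the block and the stand and beyond them; origin under its base. Leave it alone.
Mind the look-alikes: they are no part of the job. What is shaped like the part that bears stand_seat but brown or red is not meant.

How it is judged:
On the way, in this order (a step that is already met when the one before it is completed fails the run):
1. the go end is fully in the wide bore, its collar on the face (within 3 mm) (z of go_tip in the frame of bore_mouth below -0.042 m and x of go_tip in the frame of bore_mouth between -0.005 and 0.005 m and y of go_tip in the frame of bore_mouth between -0.005 and 0.005 m and angle between the x axis of gauge_mid and the z axis of bore_mouth, either way round below 0.12 rad), for 0.2 s.
2. the no-go end is pressed on the same mouth with at least 3 N, centred within 6 mm and square within 7 degrees, and does not enter (distance between nogo_tip and bore_mouth below 0.006 m and angle between the x axis of gauge_mid and the z axis of bore_mouth, either way round below 0.122 rad and contact force between gauge and block above 3 N), for 0.3 s.
At the end, for the whole second after the job is handed in: The gauge lies at rest, released, in both saddles of its stand, its centre within 12 mm of the seat point and not more than 3 mm above it, its axis within 6 degrees of the stand's, either way round (distance between gauge_mid and stand_seat below 0.012 m and z of gauge_mid in the frame of stand_seat below 0.003 m and angle between the x axis of gauge_mid and the x axis of stand_seat, either way round below 0.1 rad and linear speed of gauge below 0.02 m/s and angular speed of gauge below 0.2 rad/s and contact force between gauge and the fingers below 0.1 N); the robot touches nothing.
It fails at once if a vial or the beaker is shifted by more than 20 mm (distance of any of vial0, vial1, beaker from where it was at the start of the episode above 0.02 m).
It fails at once if the gauge is forced against the block with more than 60 N (contact force between gauge and block above 60 N).
It also fails if it takes over 72 s, if anything falls off the work surface, if the arm or the gripper's body presses on something with over 40 N, if the wrist force passes 120 N, or if a joint passes its speed limit or range.

## Robot

A 7-joint arm with a two-finger parallel gripper is mounted at the origin on the work surface. World frame = base frame: x ahead of the robot, y to its left, z up, the work surface at z = 0. Lengths are in m, angles in rad, forces in N, time in s.
With the tool pointing down it reaches from about 0.425 to 0.925 m from the base axis. Payload 6.8 kg.
Tool frame: the origin (TCP) lies on the centre line of the jaws, within the pads' length; the fingertips stand 11 mm ahead of it and the grasp point (between the pads) lies 8 mm behind it; z points along the fingers, y is the direction in which the jaws open and shut (so a half turn about z gives the same grasp; the last joint's range is limited). The gripper opens to 85 mm and grips with 20 to 120 N. Pads are 22 mm wide; open, the fingers measure 114 mm over their backs; the gripper's body (76 mm by 85 mm) begins 54 mm behind the grasp point. The pads swing forward as they close: fully open they stand 13 mm farther back than shut.
Start: joints at [-1.282, 0.477, 0.022, 1.555, -0.011, 1.109, -0.083], TCP at [0.261, 0.623, 0.242] pointing down, gripper open.
Joint ranges: [-2.96, 2.96], [-0.34, 2.1], [-1.41, 1.46], [0.24, 2.44], [-1.37, 4.51], [0.17, 1.92], [-2.96, 2.96]. Speed limits (rad/s): [2.39, 2.39, 3.14, 3.14, 3.14, 3.14, 3.14].

## Interface

Orientations are given as a rotation vector (axis times angle).
In Python, from bench import r gives the robot as it stands.
- The arm moves only by the tool send_rows, never from a script. Its argument "deltas" is a list of rows, each a list of 7 numbers: the opening, from 0 (shut) to 1 (fully open), then the shift along the tool's x, y, z as a fraction of full scale, then the turn, a rotation vector about the tool's x, y, z as a fraction of full scale. In form: [[hand, x, y, z, ax, ay, az], ...]. A call has 1 to 20 rows; each row is the pose to reach, as a shift and turn from the pose commanded when the call began, along the tool's axes at that moment, turning the shorter way round; what a row does not reach only later rows make up. Full scale, the value 1, is 150 mm for a shift and 180 degrees for a turn. A row lasts 1/12 s, in which the tool goes at most 41.7 mm and 7.16 degrees, less where a joint would pass 70% of its speed; a pose out of reach is approached as far as the arm can. A call with a number of a shift or a turn outside -1 to 1 is refused whole. A call with a gripper value outside its range is refused whole. The fingers move at their own pace and stop on an object; "squeeze" is the grip in N (left out, the last holds). Time passes only in rows, so rows that repeat a pose let the fingers close. It gives the time, the measured TCP pose, the force and the opening at its end, in the units of the state.
- r.get_obs(): the state, without advancing time (a new reading comes with each control period).
- r.grab_frame(name): name is "scene" or "top" or "wrist"; returns a dict with "pixels" (384x512x3 uint8, red, green, blue), "camera_matrix" (3x3 intrinsics, pixels), "dist_coeffs" ([k1, k2, p1, p2, k3] as OpenCV has them; the pictures are not rectified), "rvec" (rotation vector, rad) and "tvec" (3), from world to camera coordinates, as OpenCV has them. Camera axes: x right, y down, z forward; pixel columns grow to the right and rows downward; lengths in m; the calibration is good to about 2 mm. A picture is of the moment at which its call begins. There is no depth.
- r.hand_in(): hands the job in, once; it reports no verdict.
The state is a dict: "clock": time; "joints": joint angles; "qvel": joint speeds; "tau": joint torques, N m; "tcp_pos": TCP position; "orientation": TCP orientation; "contact_force": force on the tool from outside, world axes, zero at the start; "moment": the same for the moment, N m; "grip_width": finger opening in m.
Only numpy, scipy, OpenCV 4.12 (cv2) and the standard library are available. Lean on these libraries where they do the work, as an engineer would, in place of code of your own. Each camera call takes 0.05 s, during which the arm holds its last target. There are 200 camera calls.

## Working session

There is one attempt and no reset: what is moved stays moved. The work goes in short steps, Python scripts to look and compute and a tool call to move; the robot and the scene stay as the last step left them, time stands still between calls to the robot, and variables do not carry over. Pictures are saved under pics/ and viewed, about 8 in all and at most 12, crops included, and the job is handed in when it is done.

Besides the shell and the picture viewer there is one more tool, called after "Emit:" as name(argument=value, ...), one argument or row to a line, values as JSON. send_rows: Moves the arm, as the interface text tells. Shift numbers are shares of 150 mm and turn numbers shares of 180 degrees, none past 1 either way. Its arguments: {"type":"object","properties":{"deltas":{"type":"array","items":{"type":"array","items":{"type":"number"}}},"squeeze":{"type":"number"}},"required":["deltas"]}

```bash
ls; mkdir -p pics
python3 - <<'E'
from bench import r
import cv2,json
o=r.get_obs();print(o)
for n in("scene","top","wrist"):
    f=r.grab_frame(n);cv2.imwrite(f"pics/{n}0.png",f["pixels"][:,:,::-1])
    print(n,f["camera_matrix"],f["dist_coeffs"],f["rvec"],f["tvec"])
import numpy as np
a=cv2.imread("pics/scene0.png");b=cv2.imread("pics/top0.png")
cv2.imwrite("pics/s0.png",cv2.resize(a,(800,600)));cv2.imwrite("pics/t0.png",cv2.resize(b,(800,600)))
E
```

```text
pics
{'clock': 0.0, 'joints': array([-1.28211478,  0.47783041,  0.0223651 ,  1.55647024, -0.01150059,
        1.10930169, -0.0830937 ]), 'qvel': array([-0.00016297, -0.00109404,  0.00084993, -0.00067117,  0.000278  ,
        0.00131213,  0.0004665 ]), 'tau': array([-6.01604224e-04, -5.96457911e+01,  1.60777163e+00, -2.81202418e+01,
        1.24399335e-02,  9.17419209e-03, -1.58354209e-05]), 'tcp_pos': array([0.26065721, 0.62200875, 0.24129794]), 'orientation': array([-6.19131318e-01, -3.07975468e+00,  2.93437314e-03]), 'contact_force': array([-0.07764664, -0.59417751, -0.37019196]), 'moment': array([ 0.00711587, -0.00705539,  0.06254062]), 'grip_width': 0.08528641877223886}
scene [[361.84110096   0.         254.25865199]
 [  0.         361.84110096 193.87497754]
 [  0.           0.           1.        ]] [-0.04919645  0.          0.          0.          0.        ] [ 0.91047318  2.6105094  -0.97219074] [ 0.48024387 -0.13038999  1.15462598]
top [[368.38079611   0.         262.65765706]
 [  0.         368.38079611 186.5575348 ]
 [  0.           0.           1.        ]] [-0.12008743  0.          0.          0.          0.        ] [ 2.11279712 -2.15285551  0.17864901] [-0.06485012  0.55506764  0.7665504 ]
wrist [[313.54041576   0.         257.06853506]
 [  0.         313.54041576 192.84311177]
 [  0.           0.           1.        ]] [-0.04262233  0.          0.          0.          0.        ] [-2.37859872 -1.58448512 -0.26051082] [-0.67557764 -0.04169673  0.38021496]
```

View pics/s0.png

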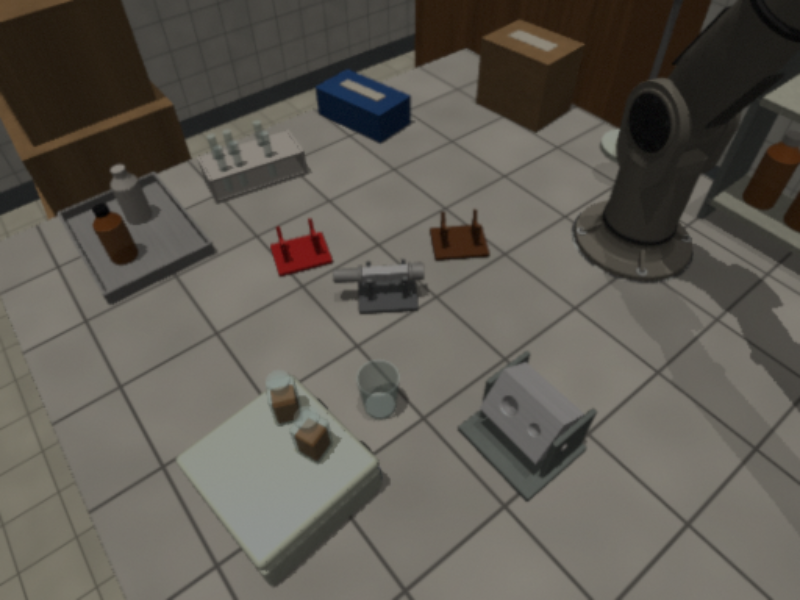

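View pics/t0.png

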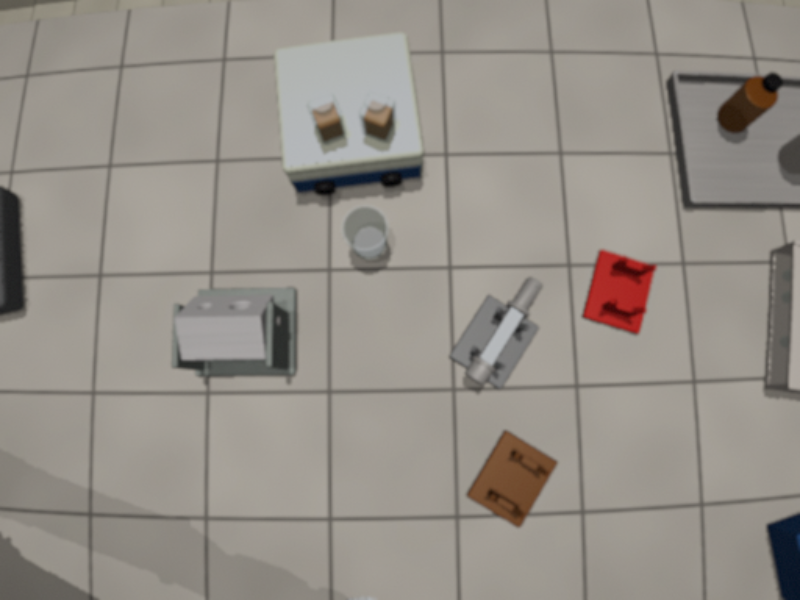

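Scene and top views: the grey stand with the gauge is centred near (505,335) in the 800x600 top view, with the go end toward (537,285). The block is at about (235,335), with its bores facing up-image and the wide mouth near (240,305). The red and brown stands are the decoys. The beaker is at (368,235).

```bash
cat > h.py <<'E'
import numpy as np, cv2
from scipy.spatial.transform import Rotation as R
def cam(f):
    Rm=cv2.Rodrigues(np.array(f["rvec"],float))[0]; return Rm,-Rm.T@np.array(f["tvec"],float).ravel()
def ray(f,uv):
    Rm,c=cam(f); p=cv2.undistortPoints(np.array(uv,float).reshape(-1,1,2),f["camera_matrix"],np.array(f["dist_coeffs"]))[:,0]
    d=np.c_[p,np.ones(len(p))]@Rm; return c,d/np.linalg.norm(d,axis=1)[:,None]
def onplane(f,uv,z):
    c,d=ray(f,uv); return c+d*((z-c[2])/d[:,2])[:,None]
def proj(f,P):
    return cv2.projectPoints(np.array(P,float).reshape(-1,3),np.array(f["rvec"],float),np.array(f["tvec"],float),f["camera_matrix"],np.array(f["dist_coeffs"]))[0][:,0]
def pose(r):
    o=r.get_obs(); return np.array(o["tcp_pos"]),R.from_rotvec(o["orientation"])
def delta(p0,R0,p1,R1):
    return np.r_[R0.inv().apply(np.array(p1)-p0)/.15,(R0.inv()*R1).as_rotvec()/np.pi]
E
python3 - <<'E'
from bench import r; from h import *
f=r.grab_frame("top"); s=.64
np.set_printoptions(precision=4,suppress=True)
print("cam",cam(f)[1])
A=lambda l,z:print(onplane(f,np.array(l)*s,z))
A([[506,334],[537,285],[475,378]],.065)
A([[240,305],[195,303]],.105)
A([[205,376],[296,375],[296,289]],.01)
A([[368,243]],.0);A([[329,135],[378,135],[287,170],[420,160]],.099)
w=r.grab_frame("wrist");print(cam(w)[1],pose(r)[0]); Rm,c=cam(w); T,Q=pose(r); print("cam in tool",Q.inv().apply(c-T),(Rm@Q.as_matrix()))
E
```

```text
cam [ 0.4174 -0.075   0.8485]
[[ 0.4892 -0.205   0.065 ]
 [ 0.5565 -0.2515  0.065 ]
 [ 0.4304 -0.1604  0.065 ]]
[[0.53   0.1501 0.105 ]
 [0.5338 0.2116 0.105 ]]
[[0.4398 0.2289 0.01  ]
 [0.4401 0.0933 0.01  ]
 [0.567  0.0947 0.01  ]]
[[ 0.6377 -0.0122  0.    ]]
[[ 0.7696  0.0348  0.099 ]
 [ 0.7678 -0.034   0.099 ]
 [ 0.719   0.0927  0.099 ]
 [ 0.7291 -0.0919  0.099 ]]
[0.1843 0.6555 0.3735] [0.2607 0.6223 0.2418]
cam in tool [ 0.0833  0.0009 -0.1317] [[ 0.0011  1.     -0.001 ]
 [-0.9472  0.0008 -0.3207]
 [-0.3207  0.0013  0.9472]]
```

```bash
cat >> h.py <<'E'
def frame(z,x):
    z=np.array(z,float);z/=np.linalg.norm(z);x=np.array(x,float);x=x-z*(x@z);x/=np.linalg.norm(x)
    return R.from_matrix(np.c_[x,np.cross(z,x),z])
from scipy.spatial.transform import Slerp
def plan(p0,R0,p1,R1,n=1):
    S=Slerp([0,1],R.concatenate([R0,R1])); p0=np.array(p0);p1=np.array(p1)
    for i in range(n):
        a,b=i/n,(i+1)/n
        print("seg",i,np.round(delta(p0+a*(p1-p0),S(a),p0+b*(p1-p0),S(b)),4).tolist())
E
python3 - <<'E'
from bench import r; from h import *
p,Q=pose(r); plan(p,Q,[.55,.148,.2],frame([0,0,-1],[1,0,0]),4)
E
```

```text
seg 0 [-0.7501, -0.5428, 0.0702, -0.0, 0.0001, 0.2184]
seg 1 [-0.9243, 0.0554, 0.0699, -0.0, 0.0001, 0.2184]
seg 2 [-0.68, 0.6285, 0.0697, -0.0, 0.0001, 0.2184]
seg 3 [-0.1279, 0.9171, 0.0696, -0.0, 0.0001, 0.2184]
```

Emit:
send_rows(
  deltas=[
    [1, -0.75, -0.543, 0.07, 0, 0, 0.2184],
    [1, -0.75, -0.543, 0.07, 0, 0, 0.2184],
    [1, -0.75, -0.543, 0.07, 0, 0, 0.2184],
    [1, -0.75, -0.543, 0.07, 0, 0, 0.2184],
    [1, -0.75, -0.543, 0.07, 0, 0, 0.2184],
    [1, -0.75, -0.543, 0.07, 0, 0, 0.2184],
  ],
)

```text
clock: 0.75
tcp_pos: [0.3345, 0.5022, 0.2319]
orientation: [1.632, 2.684, -0.0]
contact_force: [-0.6, -0.0, 0.5]
grip_width: 0.0854
```

Emit:
send_rows(
  deltas=[
    [1, -0.924, 0.055, 0.07, 0, 0, 0.2184],
    [1, -0.924, 0.055, 0.07, 0, 0, 0.2184],
    [1, -0.924, 0.055, 0.07, 0, 0, 0.2184],
    [1, -0.924, 0.055, 0.07, 0, 0, 0.2184],
    [1, -0.924, 0.055, 0.07, 0, 0, 0.2184],
    [1, -0.924, 0.055, 0.07, 0, 0, 0.2184],
  ],
)

```text
clock: 1.25
tcp_pos: [0.4065, 0.3836, 0.2214]
orientation: [2.44, 1.978, -0.0]
contact_force: [0.7, 0.7, 0.7]
grip_width: 0.0852
```

Emit:
send_rows(
  deltas=[
    [1, -0.68, 0.628, 0.07, 0, 0, 0.2184],
    [1, -0.68, 0.628, 0.07, 0, 0, 0.2184],
    [1, -0.68, 0.628, 0.07, 0, 0, 0.2184],
    [1, -0.68, 0.628, 0.07, 0, 0, 0.2184],
    [1, -0.68, 0.628, 0.07, 0, 0, 0.2184],
    [1, -0.68, 0.628, 0.07, 0, 0, 0.2184],
  ],
)

```text
clock: 1.75
tcp_pos: [0.4785, 0.265, 0.2108]
orientation: [2.963, 1.042, 0.0]
contact_force: [0.1, 0.3, 0.2]
grip_width: 0.0857
```

Emit:
send_rows(
  deltas=[
    [1, -0.128, 0.917, 0.07, 0, 0, 0.2184],
    [1, -0.128, 0.917, 0.07, 0, 0, 0.2184],
    [1, -0.128, 0.917, 0.07, 0, 0, 0.2184],
    [1, -0.128, 0.917, 0.07, 0, 0, 0.2184],
    [1, -0.128, 0.917, 0.07, 0, 0, 0.2184],
    [1, -0.128, 0.917, 0.07, 0, 0, 0.2184],
    [1, -0.128, 0.917, 0.07, 0, 0, 0.2184],
  ],
)

```text
clock: 2.33
tcp_pos: [0.5501, 0.1479, 0.2001]
orientation: [3.141, -0.004, -0.0]
contact_force: [-1.1, 0.1, -0.4]
grip_width: 0.0853
```

Run:
```python
from bench import r; from h import *
o=r.get_obs();print(o["clock"],o["joints"],o["tcp_pos"],pose(r)[1].as_matrix().round(3))
f=r.grab_frame("wrist");cv2.imwrite("pics/w1raw.png",f["pixels"][:,:,::-1]);cv2.imwrite("pics/w1.png",cv2.resize(f["pixels"][:,:,::-1],(800,600)))
print(proj(f,[[.529,.148,.105],[.529,.196,.105]])*1.5625,cam(f)[1])
```

```text
2.3333 [-0.93808758  0.42707466  0.73942546  1.89164195 -0.34835857  0.95541934
 -1.61189802] [0.55005775 0.14790175 0.20009436] [[ 1.    -0.003 -0.   ]
 [-0.003 -1.    -0.   ]
 [-0.     0.    -1.   ]]
[[404.05768047 351.11884979]
 [309.45196869 351.13773414]] [0.63244709 0.14891272 0.33184154]
```

View pics/w1.png

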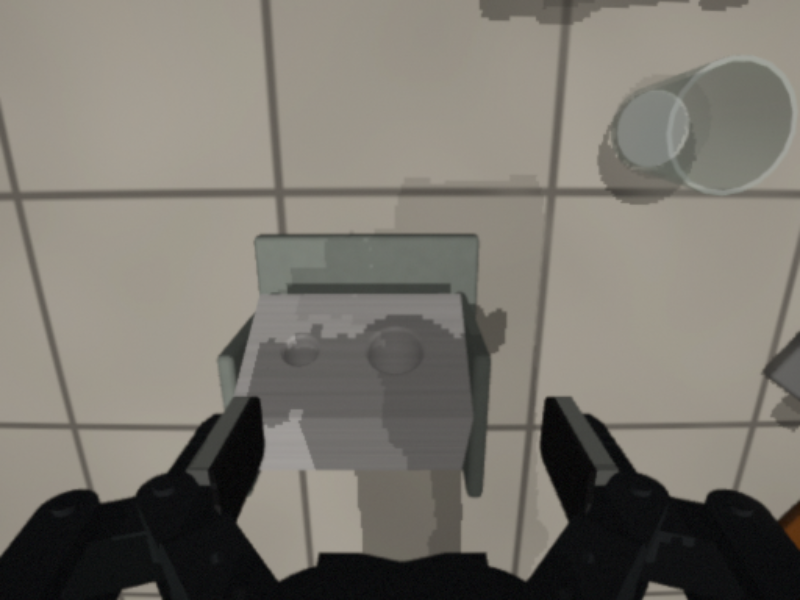

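The wrist view shows the block's slanted face with the wide mouth at about (396,351) and the narrow one at about (302,350). My prediction was 8 px too far right. I'll enlarge it for a closer fit.

Run:
```python
import cv2
a=cv2.imread("pics/w1raw.png",0)[145:275,140:320]
a=cv2.createCLAHE(4,(4,4)).apply(cv2.resize(a,None,fx=4.4,fy=4.4,interpolation=cv2.INTER_CUBIC))
cv2.imwrite("pics/w1c.png",a)
```

```text
(no output)
```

View pics/w1c.png

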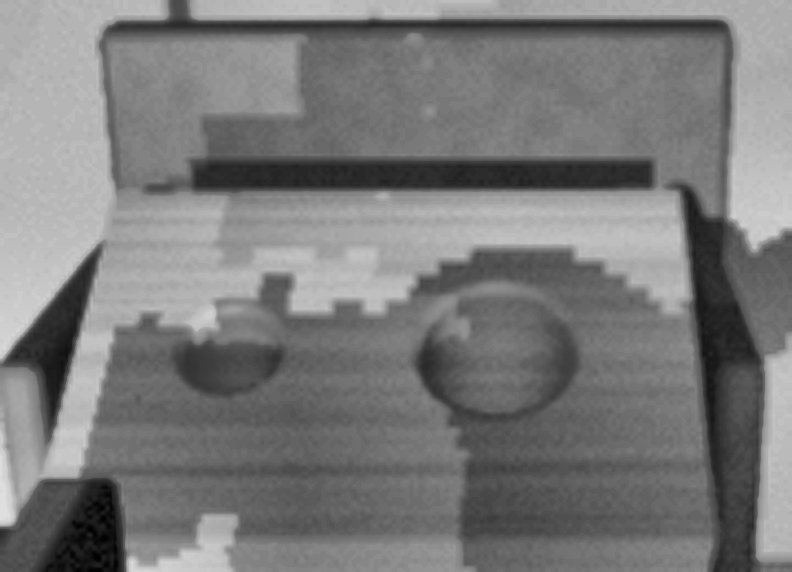

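Run:
```python
from bench import r; from h import *
np.set_printoptions(precision=4,suppress=True)
f=r.grab_frame("wrist")
c2r=lambda l:np.array([140,145])+(np.array(l,float)+.5)/4.4-.5
P=onplane(f,c2r([[497.5,350],[230,347.5]]),.105); print(P, P[1]-P[0])
fe=onplane(f,c2r([[112,190],[685,190]]),.105-.038*.866);print("face low edge",fe,np.diff(fe,axis=0))
for zt in(.008,.012): 
  e=onplane(f,c2r([[105,28],[730,26],[728,190]]),zt);print("plate",e,np.diff(e,axis=0)[0])
y=np.arctan2(*( -(P[1]-P[0])[[0,1]]));print("yaw",y)
for m,rad in((P[0],.0151),(P[1],.0101)):
  zb=np.array([np.cos(y)*.866,np.sin(y)*.866,.5]);yb=np.array([-np.sin(y),np.cos(y),0]);xb=np.cross(yb,zb)
  t=np.linspace(0,6.283,200)[:,None]
  q=(proj(f,m+rad*(np.cos(t)*xb+np.sin(t)*yb))+.5-[140,145])*4.4;print(q.min(0),q.max(0),(q.min(0)+q.max(0))/2)
# scene/top cross-check
for n in("scene","top"):
  g=r.grab_frame(n); print(n,proj(g,P)*1.5625)
```

```text
[[0.5293 0.153  0.105 ]
 [0.5296 0.2012 0.105 ]] [0.0003 0.0482 0.    ]
face low edge [[0.5487 0.23   0.0721]
 [0.5491 0.1164 0.0721]] [[ 0.0004 -0.1136  0.    ]]
plate [[0.5687 0.2479 0.008 ]
 [0.5695 0.0991 0.008 ]
 [0.5286 0.0975 0.008 ]] [ 0.0008 -0.1487  0.    ]
plate [[0.5694 0.2466 0.012 ]
 [0.5703 0.0998 0.012 ]
 [0.5299 0.0982 0.012 ]] [ 0.0008 -0.1469  0.    ]
yaw -3.1357770267393295
[413.808  341.7641] [582.0681 358.25  ] [497.938  350.0071]
[173.0192 342.1727] [287.1906 353.3799] [230.1049 347.7763]
scene [[508.8855 406.4022]
 [534.0577 430.6852]]
top [[237.7929 305.5843]
 [202.4223 305.9826]]
```

Run:
```python
from bench import r; from h import *
p,Q=pose(r); a=np.radians(-36); plan(p,Q,[.485,-.202,.2],frame([0,0,-1],[np.cos(a),np.sin(a),0]),3)
```

```text
seg 0 [-0.1463, 0.7789, 0.0005, -0.0, 0.0, 0.067]
seg 1 [0.0196, 0.7923, 0.0006, -0.0, 0.0, 0.067]
seg 2 [0.1846, 0.7708, 0.0006, -0.0, 0.0, 0.067]
```

Emit:
send_rows(
  deltas=[
    [1, -0.146, 0.779, 0, 0, 0, 0.067],
    [1, -0.146, 0.779, 0, 0, 0, 0.067],
    [1, -0.146, 0.779, 0, 0, 0, 0.067],
    [1, -0.146, 0.779, 0, 0, 0, 0.067],
  ],
)

```text
clock: 2.87
tcp_pos: [0.5263, 0.0235, 0.2009]
orientation: [3.121, -0.343, 0.0]
contact_force: [-0.9, -0.7, 0.1]
grip_width: 0.085
```

Emit:
send_rows(
  deltas=[
    [1, 0.02, 0.792, 0, 0, 0, 0.067],
    [1, 0.02, 0.792, 0, 0, 0, 0.067],
    [1, 0.02, 0.792, 0, 0, 0, 0.067],
    [1, 0.02, 0.792, 0, 0, 0, 0.067],
  ],
)

```text
clock: 3.2
tcp_pos: [0.5042, -0.0929, 0.2011]
orientation: [3.067, -0.669, 0.002]
contact_force: [-0.3, 0.1, 0.3]
grip_width: 0.0852
```

Emit:
send_rows(
  deltas=[
    [1, 0.185, 0.771, 0, 0, 0, 0.067],
    [1, 0.185, 0.771, 0, 0, 0, 0.067],
    [1, 0.185, 0.771, 0, 0, 0, 0.067],
    [1, 0.185, 0.771, 0, 0, 0, 0.067],
    [1, 0.185, 0.771, 0, 0, 0, 0.067],
  ],
)

```text
clock: 3.62
tcp_pos: [0.4837, -0.2043, 0.2006]
orientation: [2.985, -0.98, 0.001]
contact_force: [0.3, 0.8, -0.1]
grip_width: 0.0856
```

Run:
```python
from bench import r; from h import *
o=r.get_obs();print(o["clock"],o["joints"],o["tcp_pos"])
f=r.grab_frame("wrist");cv2.imwrite("pics/w2raw.png",f["pixels"][:,:,::-1]);cv2.imwrite("pics/w2.png",cv2.resize(f["pixels"][:,:,::-1],(800,600)))
```

```text
3.6167 [-0.46354873  0.40414163  0.95176214  1.99955636 -0.40783926  0.9393921
 -1.50776356] [ 0.48372913 -0.20432786  0.20058909]
```

View pics/w2.png

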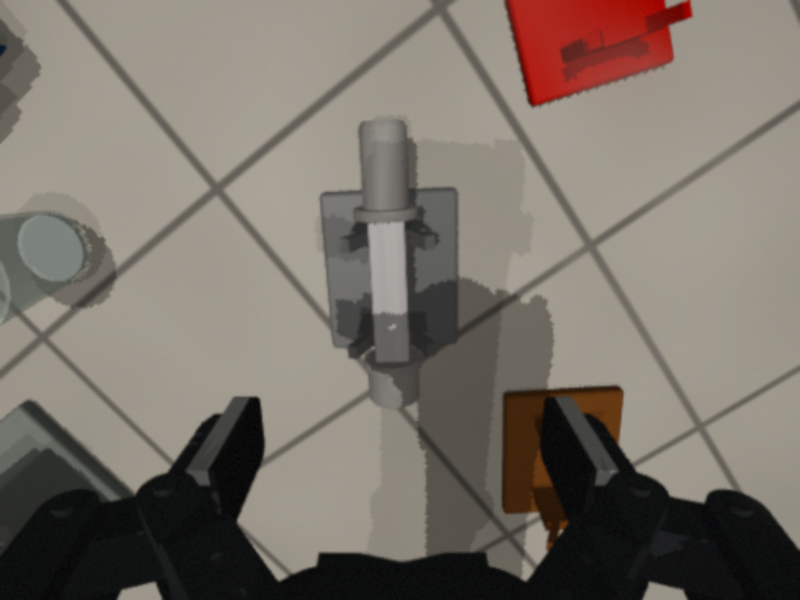

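Wrist view: the gauge handle is between (387,222) and (392,360), the go tip is at the top (384,120), and the no-go end is at (394,405). The gauge sits level in the grey stand. The red and brown stands are well clear.

Run:
```python
from bench import r; from h import *
np.set_printoptions(precision=4,suppress=True)
f=r.grab_frame("wrist"); g=cv2.GaussianBlur(cv2.cvtColor(f["pixels"],cv2.COLOR_RGB2GRAY),(0,0),.8).astype(float)
L=[]
for v in range(160,198,3):
  row=np.diff(g[v,228:272]); i=np.argmax(row[:24]); j=20+np.argmin(row[20:])
  L.append(((228.5+i),(228.5+j),v))
L=np.array(L);print(L.T)
mid=np.c_[(L[:,0]+L[:,1])/2,L[:,2]]
P=onplane(f,mid,.07); d=np.polyfit(P[:,0],P[:,1],1); print("yaw deg",np.degrees(np.arctan(d[0])),"resid",np.std(P[:,1]-np.polyval(d,P[:,0])))
w=onplane(f,L[:,[0,2]],.07)-onplane(f,L[:,[1,2]],.07);print("width",np.linalg.norm(w,axis=1))
a=np.arctan(d[0]);u=np.array([np.cos(a),np.sin(a),0])
# along-axis edges in column profile
for c in(246,248): 
  col=np.diff(g[60:275,c]); k=np.argsort(-abs(col))[:14]; print(c,sorted((60.5+k).tolist()))
c=cam(f)[1];print(c)
x0=.485;G=np.array([x0,np.polyval(d,x0),.06])
n=np.array([0,0,1.])
for nm,s,h in(("gotip",.093,.0095),("gotip_low",.093,0),("goshoulder",.0895,.013),("collar go out",.048,.018),("collar go in",.042,.018),("collar ng in",-.042,.018),("collar ng out",-.048,.018),("nogo tip top",-.070,.016),("nogo tip",-.070,0)):
  print(nm,proj(f,G+u*s+n*h)[0]*1)
```

```text
[[238.5 238.5 239.5 239.5 239.5 239.5 239.5 239.5 240.5 239.5 239.5 239.5
  240.5]
 [261.5 261.5 261.5 261.5 261.5 262.5 262.5 262.5 262.5 262.5 262.5 262.5
  262.5]
 [160.  163.  166.  169.  172.  175.  178.  181.  184.  187.  190.  193.
  196. ]]
yaw deg -34.49860071342221 resid 0.00024196897762861338
width [0.0196 0.0197 0.0189 0.0189 0.019  0.0199 0.02   0.02   0.0192 0.0202
 0.0202 0.0203 0.0195]
246 [132.5, 134.5, 140.5, 141.5, 142.5, 198.5, 199.5, 200.5, 201.5, 230.5, 231.5, 236.5, 237.5, 238.5]
248 [73.5, 132.5, 134.5, 140.5, 141.5, 142.5, 199.5, 200.5, 201.5, 229.5, 230.5, 231.5, 237.5, 238.5]
[ 0.5508 -0.2501  0.3321]
gotip [247.2448  77.1345]
gotip_low [247.6102  77.4801]
goshoulder [247.27    81.7118]
collar go out [248.9975 135.727 ]
collar go in [249.2629 143.1265]
collar ng in [252.6311 236.3446]
collar ng out [252.8483 242.313 ]
nogo tip top [253.6457 262.3389]
nogo tip [253.8401 253.7163]
```

Run:
```python
from bench import r; from h import *
p,Q=pose(r); a=np.radians(-34.7); u=np.array([np.cos(a),np.sin(a),0])
f=r.grab_frame("wrist")
P=onplane(f,[[250.6,178]],.07)[0]; s=(.485-P[0])/u[0]; G=P+u*(s+.0018); G[2]=.052; print(G)
Rt=frame([0,0,-1],u); plan(p,Q,[G[0],G[1],.185],Rt); plan([G[0],G[1],.185],Rt,G,Rt)
```

```text
[ 0.48647986 -0.19444717  0.052     ]
seg 0 [-0.0172, -0.0431, 0.1011, -0.0002, 0.0002, -0.0075]
seg 0 [0.0, 0.0, 0.8867, 0.0, 0.0, 0.0]
```

Run:
```python
from bench import r; from h import *
np.set_printoptions(precision=4,suppress=True)
print(r.get_obs()["clock"],pose(r)[0])
f=r.grab_frame("wrist");print(cam(f)[1], pose(r)[1].inv().apply(cam(f)[1]-pose(r)[0]))
t=r.grab_frame("top"); G=np.array([.4865,-.1944,.07]);a=np.radians(-34.7); u=np.array([np.cos(a),np.sin(a),0])
q=proj(t,[G,G+.042*u,G-.042*u,G+.093*u-[0,0,.01],G-.07*u-[0,0,.01]]);print(q)
I=t["pixels"][:,:,::-1].copy()
for x in q: cv2.circle(I,tuple(int(round(v*1)) for v in x),1,(0,0,255),-1)
W=f["pixels"][:,:,::-1].copy()
for x in proj(f,[G,G+.042*u,G-.042*u,G+.093*u-[0,0,.01],G-.07*u-[0,0,.01]]): cv2.circle(W,tuple(int(round(v)) for v in x),1,(0,0,255),-1)
A=cv2.resize(I[160:270,260:390],None,fx=3.4,fy=3.4);B=cv2.resize(W[60:280,180:320],None,fx=1.7,fy=1.7)
H=max(A.shape[0],B.shape[0]);C=np.zeros((H,A.shape[1]+B.shape[1],3),np.uint8);C[:A.shape[0],:A.shape[1]]=A;C[:B.shape[0],A.shape[1]:]=B
cv2.imwrite("pics/c3.png",C);print(C.shape)
```

```text
3.7667 [ 0.485  -0.2006  0.2001]
[ 0.5516 -0.2482  0.3318] [ 0.0818 -0.0005 -0.1318]
[[319.3311 214.8987]
 [329.7542 198.5567]
 [308.7079 231.4736]
 [341.1675 179.922 ]
 [301.0457 242.7191]]
(374, 680, 3)
```

View pics/c3.png

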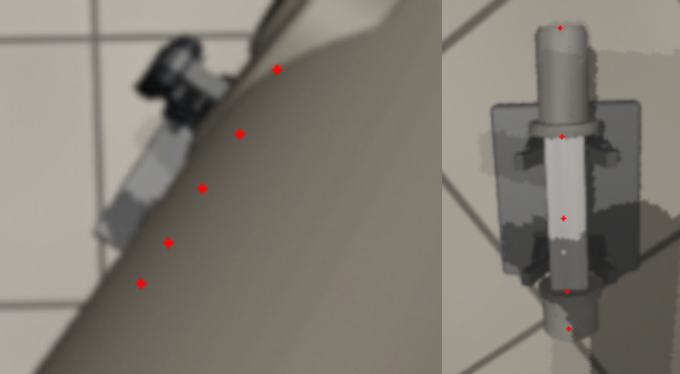

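The wrist overlay matches the gauge: the handle ends are at (562,136) and (567,291) and the points lie on its axis. The arm blocks the top view here, but the first top picture agrees with the projection. I'll grasp now.

Emit:
send_rows(
  deltas=[
    [1, -0.021, -0.042, 0.1, 0, 0, -0.0075],
    [1, -0.021, -0.042, 0.1, 0, 0, -0.0075],
    [1, -0.021, -0.042, 0.1, 0, 0, -0.0075],
    [1, -0.021, -0.042, 0.1, 0, 0, -0.0075],
  ],
)

```text
clock: 4.2
tcp_pos: [0.4858, -0.195, 0.1856]
orientation: [2.998, -0.939, -0.0]
contact_force: [-0.2, -0.4, 0.5]
grip_width: 0.0852
```

Emit:
send_rows(
  deltas=[
    [1, 0, 0, 0.2, 0, 0, 0],
    [1, 0, 0, 0.4, 0, 0, 0],
    [1, 0, 0, 0.6, 0, 0, 0],
    [1, 0, 0, 0.75, 0, 0, 0],
    [1, 0, 0, 0.85, 0, 0, 0],
    [1, 0, 0, 0.887, 0, 0, 0],
    [1, 0, 0, 0.887, 0, 0, 0],
    [1, 0, 0, 0.887, 0, 0, 0],
  ],
)

```text
clock: 4.87
tcp_pos: [0.4861, -0.1958, 0.053]
orientation: [2.997, -0.94, 0.002]
contact_force: [0.3, 0.9, 0.1]
grip_width: 0.0852
```

Run:
```python
from bench import r; from h import *
p,Q=pose(r);print(p,Q.as_matrix().round(3),r.get_obs()["contact_force"])
```

```text
[ 0.48609291 -0.19581442  0.05303277] [[ 0.821 -0.571  0.001]
 [-0.571 -0.821 -0.   ]
 [ 0.001 -0.    -1.   ]] [0.31460885 0.94267275 0.12542448]
```

Emit:
send_rows(
  deltas=[
    [0.3, 0, 0, 0, 0, 0, 0],
    [0, 0, 0, 0, 0, 0, 0],
    [0, 0, 0, 0, 0, 0, 0],
    [0, 0, 0, 0, 0, 0, 0],
    [0, 0, 0, 0, 0, 0, 0],
    [0, 0, 0, 0, 0, 0, 0],
    [0, 0, 0, 0, 0, 0, 0],
    [0, 0, 0, 0, 0, 0, 0],
    [0, 0, 0, 0, 0, 0, 0],
    [0, 0, 0, 0, 0, 0, 0],
    [0, 0, 0, 0, 0, 0, 0],
    [0, 0, 0, 0, 0, 0, 0],
  ],
  squeeze=100,
)

```text
clock: 5.87
tcp_pos: [0.4857, -0.1955, 0.0528]
orientation: [-2.997, 0.94, -0.001]
contact_force: [-1.5, -0.7, 7.0]
grip_width: 0.0182
```

Emit:
send_rows(
  deltas=[
    [0, 0, 0, -0.1, 0, 0, 0],
    [0, 0, 0, -0.25, 0, 0, 0],
    [0, 0, 0, -0.4, 0, 0, 0],
    [0, 0, 0, -0.6, 0, 0, 0],
    [0, 0, 0, -0.8, 0, 0, 0],
    [0, 0, 0, -1, 0, 0, 0],
    [0, 0, 0, -1, 0, 0, 0],
    [0, 0, 0, -1, 0, 0, 0],
  ],
)

```text
clock: 6.53
tcp_pos: [0.4859, -0.1951, 0.2028]
orientation: [-2.997, 0.939, -0.003]
contact_force: [-0.5, 0.3, -5.1]
grip_width: 0.0185
```

Run:
```python
from bench import r; from h import *
np.set_printoptions(precision=4,suppress=True)
o=r.get_obs();p,Q=pose(r);print(p,o["contact_force"],o["moment"],o["grip_width"],o["joints"])
f=r.grab_frame("wrist");W=f["pixels"][:,:,::-1];cv2.imwrite("pics/w4raw.png",W);cv2.imwrite("pics/w4.png",cv2.resize(W,(800,600)))
C=p+Q.apply([0,0,-.008])
for s in(.093,.048,.042,-.042): print(s,proj(f,C+Q.apply([s,0,0]))*1.5625)
```

```text
[ 0.4859 -0.1951  0.2028] [-0.4755  0.3241 -5.1054] [0.0382 0.0243 0.0311] 0.018471124201053114 [-0.4857  0.3968  0.9547  2.0016 -0.4028  0.9408 -1.5021]
0.093 [[405.753   85.7542]]
0.048 [[405.1199 271.5198]]
0.042 [[405.0426 293.3743]]
-0.042 [[404.129  540.5289]]
```

View pics/w4.png

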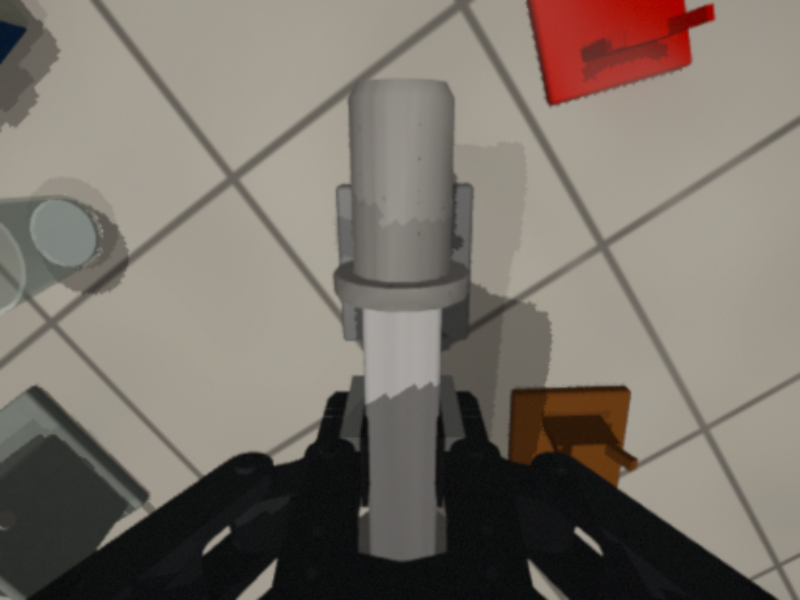

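Wrist view: the gauge is held straight on the centre line, with the collar at about (402,285) and the tip at (401,95). The projection said 405, which is about 1.1 mm of camera bias along tool y. I'll take that off the bore's measured y.

```bash
cat >> h.py <<'E'
M=np.array([.5293,.1517,.105]); ZB=np.array([.8660,0,.5]); K=.0074
TZ=np.array([.5,0,-.8660])
RGO=frame(TZ,-ZB); RNG=frame(TZ,ZB)
def tcp(d,Mx=M): return Mx+ZB*d+K*TZ   # gauge centre d out of mouth
E
python3 - <<'E'
from bench import r; from h import *
p,Q=pose(r); a=np.radians(73); B=[.55,.0,.25];RB=frame([0,0,-1],[np.cos(a),np.sin(a),0])
plan(p,Q,B,RB,2); print(tcp(.123)); plan(B,RB,tcp(.123),RGO,2)
E
```

```text
seg 0 [-0.192, -0.6563, -0.1612, -0.0002, 0.0001, -0.2994]
seg 1 [0.417, -0.5418, -0.1617, -0.0002, 0.0001, -0.2994]
[0.639518  0.1517    0.1600916]
seg 0 [0.5708, 0.1375, 0.2997, -0.0776, -0.0574, -0.2895]
seg 1 [0.3166, 0.4963, 0.2967, -0.0776, -0.0574, -0.2895]
```

Emit:
send_rows(
  deltas=[
    [0, -0.192, -0.656, -0.161, 0, 0, -0.2994],
    [0, -0.192, -0.656, -0.161, 0, 0, -0.2994],
    [0, -0.192, -0.656, -0.161, 0, 0, -0.2994],
    [0, -0.192, -0.656, -0.161, 0, 0, -0.2994],
    [0, -0.192, -0.656, -0.161, 0, 0, -0.2994],
    [0, -0.192, -0.656, -0.161, 0, 0, -0.2994],
    [0, -0.192, -0.656, -0.161, 0, 0, -0.2994],
    [0, -0.192, -0.656, -0.161, 0, 0, -0.2994],
  ],
)

```text
clock: 7.25
tcp_pos: [0.5164, -0.0976, 0.224]
orientation: [-3.095, -0.531, 0.007]
contact_force: [0.6, -0.0, -4.3]
grip_width: 0.0181
```

Emit:
send_rows(
  deltas=[
    [0, 0.417, -0.542, -0.162, 0, 0, -0.2994],
    [0, 0.417, -0.542, -0.162, 0, 0, -0.2994],
    [0, 0.417, -0.542, -0.162, 0, 0, -0.2994],
    [0, 0.417, -0.542, -0.162, 0, 0, -0.2994],
    [0, 0.417, -0.542, -0.162, 0, 0, -0.2994],
    [0, 0.417, -0.542, -0.162, 0, 0, -0.2994],
    [0, 0.417, -0.542, -0.162, 0, 0, -0.2994],
    [0, 0.417, -0.542, -0.162, 0, 0, -0.2994],
    [0, 0.417, -0.542, -0.162, 0, 0, -0.2994],
  ],
)

```text
clock: 8.0
tcp_pos: [0.549, -0.0008, 0.2481]
orientation: [-2.521, -1.87, 0.006]
contact_force: [0.4, -0.7, -5.1]
grip_width: 0.0183
```

Run:
```python
from bench import r; from h import *
p,Q=pose(r); print(p,r.get_obs()["joints"]);plan(p,Q,tcp(.123),RGO,2)
```

```text
[ 0.54898302 -0.00076151  0.24808426] [-0.531848    0.28600878  0.51415887  1.87649315 -0.16285985  1.0252728
 -0.24432843]
seg 0 [0.5745, 0.1424, 0.2917, -0.0782, -0.0579, -0.2891]
seg 1 [0.3143, 0.5025, 0.2899, -0.0782, -0.0579, -0.2891]
```

Emit:
send_rows(
  deltas=[
    [0, 0.571, 0.138, 0.298, -0.0776, -0.0574, -0.2895],
    [0, 0.571, 0.138, 0.298, -0.0776, -0.0574, -0.2895],
    [0, 0.571, 0.138, 0.298, -0.0776, -0.0574, -0.2895],
    [0, 0.571, 0.138, 0.298, -0.0776, -0.0574, -0.2895],
    [0, 0.571, 0.138, 0.298, -0.0776, -0.0574, -0.2895],
    [0, 0.571, 0.138, 0.298, -0.0776, -0.0574, -0.2895],
    [0, 0.571, 0.138, 0.298, -0.0776, -0.0574, -0.2895],
    [0, 0.571, 0.138, 0.298, -0.0776, -0.0574, -0.2895],
    [0, 0.571, 0.138, 0.298, -0.0776, -0.0574, -0.2895],
  ],
)

```text
clock: 8.75
tcp_pos: [0.5929, 0.0749, 0.2035]
orientation: [1.305, 2.536, -0.004]
contact_force: [-0.6, 0.5, -4.8]
grip_width: 0.0184
```

Emit:
send_rows(
  deltas=[
    [0, 0.317, 0.497, 0.295, -0.0776, -0.0574, -0.2895],
    [0, 0.317, 0.497, 0.295, -0.0776, -0.0574, -0.2895],
    [0, 0.317, 0.497, 0.295, -0.0776, -0.0574, -0.2895],
    [0, 0.317, 0.497, 0.295, -0.0776, -0.0574, -0.2895],
    [0, 0.317, 0.497, 0.295, -0.0776, -0.0574, -0.2895],
    [0, 0.317, 0.497, 0.295, -0.0776, -0.0574, -0.2895],
    [0, 0.317, 0.497, 0.295, -0.0776, -0.0574, -0.2895],
    [0, 0.317, 0.497, 0.295, -0.0776, -0.0574, -0.2895],
    [0, 0.317, 0.497, 0.295, -0.0776, -0.0574, -0.2895],
    [0, 0.317, 0.497, 0.295, -0.0776, -0.0574, -0.2895],
    [0, 0.317, 0.497, 0.295, -0.0776, -0.0574, -0.2895],
  ],
)

```text
clock: 9.67
tcp_pos: [0.6404, 0.1509, 0.1608]
orientation: [0.007, 2.619, 0.0]
contact_force: [-0.5, 0.5, -4.2]
grip_width: 0.0184
```

Run:
```python
from bench import r; from h import *
p,Q=pose(r); print(p,r.get_obs()["joints"],r.get_obs()["contact_force"],Q.as_matrix().round(4));plan(p,Q,tcp(.123),RGO)
f=r.grab_frame("wrist");W=f["pixels"][:,:,::-1];cv2.imwrite("pics/w5.png",cv2.resize(W,(800,600)))
g=r.grab_frame("scene");cv2.imwrite("pics/s5.png",g["pixels"][:,:,::-1])
A=cv2.resize(W,(512,384));B=cv2.resize(g["pixels"][200:330,240:400,::-1],None,fx=1.8*1.3,fy=1.8*1.3)
print(B.shape);C=np.zeros((384,512+B.shape[1],3),np.uint8);C[:,:512]=A;C[:B.shape[0],512:]=B;cv2.imwrite("pics/c5.png",C[:,:800] if C.shape[1]<=800 else cv2.resize(C,(800,int(384*800/C.shape[1]))))
print(proj(f,[M,M+ZB*.03, p-K*TZ-ZB*.093])*1, proj(g,[M,p-K*TZ-ZB*.093]))
```

```text
[0.64038342 0.15093798 0.16076264] [-0.61965721  0.37188653  0.23409392  2.07852991  0.51401195  0.25116571
  0.67346494] [-0.52814087  0.46704296 -4.16889991] [[-0.8666  0.0048  0.499 ]
 [ 0.0049  1.     -0.0013]
 [-0.499   0.0013 -0.8666]]
seg 0 [0.0073, 0.005, 0.001, -0.0004, -0.0004, -0.0015]
(304, 374, 3)
[[253.74666167 -38.1736297 ]
 [254.33893824  54.92135363]
 [252.28980878  58.04385377]] [[325.26112264 259.68217454]
 [317.03894226 262.62056441]]
```

View pics/c5.png

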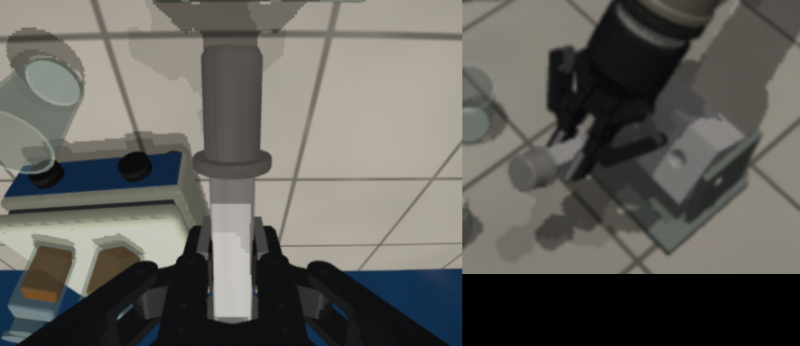

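Left (wrist): the go end points straight at the block, with only the base plate edge visible at the top. Right (scene): the gauge stands off the face, in line with the wide bore at (675,160). Clear of the vials and beaker, so I'll advance in force-checked steps.

Emit:
send_rows(
  deltas=[
    [0, 0.05, 0, 0, 0, 0, 0],
    [0, 0.1, 0, 0, 0, 0, 0],
    [0, 0.13, 0, 0, 0, 0, 0],
    [0, 0.13, 0, 0, 0, 0, 0],
    [0, 0.13, 0, 0, 0, 0, 0],
  ],
)

```text
clock: 10.18
tcp_pos: [0.6228, 0.1513, 0.1512]
orientation: [-0.0, 2.619, -0.0]
contact_force: [1.0, 0.2, -5.3]
grip_width: 0.0185
```

Run:
```python
from bench import r; from h import *
p,Q=pose(r); print(p,r.get_obs()["contact_force"]);plan(p,Q,tcp(.100),RGO)
print("d",(p-K*TZ-M)@ZB)
```

```text
[0.62275272 0.15131353 0.15118135] [ 1.04508877  0.16374758 -5.32698722]
seg 0 [0.0268, 0.0026, 0.0045, -0.0, -0.0002, 0.0001]
d 0.10402073326656597
```

Emit:
send_rows(
  deltas=[
    [0, 0.02, 0.002, 0.004, 0, 0, 0],
    [0, 0.04, 0.002, 0.004, 0, 0, 0],
    [0, 0.06, 0.002, 0.004, 0, 0, 0],
    [0, 0.067, 0.002, 0.004, 0, 0, 0],
    [0, 0.067, 0.002, 0.004, 0, 0, 0],
  ],
)

```text
clock: 10.6
tcp_pos: [0.6145, 0.1513, 0.1457]
orientation: [0.0, 2.618, -0.0]
contact_force: [0.3, -0.1, -5.0]
grip_width: 0.0184
```

Emit:
send_rows(
  deltas=[
    [0, 0.007, 0, 0, 0, 0, 0],
    [0, 0.013, 0, 0, 0, 0, 0],
    [0, 0.02, 0, 0, 0, 0, 0],
    [0, 0.02, 0, 0, 0, 0, 0],
  ],
)

```text
clock: 10.93
tcp_pos: [0.6122, 0.1513, 0.1444]
orientation: [0.001, 2.618, -0.0]
contact_force: [-0.1, 0.2, -4.1]
grip_width: 0.0186
```

```bash
cat > st.py <<'E'
from bench import r; from h import *
np.set_printoptions(precision=4,suppress=True)
o=r.get_obs();p,Q=pose(r); F=np.array(o["contact_force"])-[0,0,-4.7];e=p-K*TZ-M
print("d",e@ZB,"xface",e@-TZ*-1,"y",e[1],"F axial",F@ZB,"Fy",F[1],"F tz",F@TZ,"mom",o["moment"],o["grip_width"],"dR",(RGO.inv()*Q).as_rotvec())
E
python3 st.py
```

```text
d 0.0914682292529222 xface -4.486452807644037e-05 y -0.0004450539581794255 F axial 0.22354465878603308 Fy 0.15453509102588503 F tz -0.5560746163104193 mom [-0.0376  0.9091  0.0386] 0.018632720941935438 dR [0.0002 0.0001 0.0005]
```

Emit:
send_rows(
  deltas=[
    [0, 0.007, 0.002, 0, 0, 0, 0],
    [0, 0.013, 0.003, 0, 0, 0, 0],
    [0, 0.02, 0.003, 0, 0, 0, 0],
    [0, 0.02, 0.003, 0, 0, 0, 0],
  ],
)

```text
clock: 11.27
tcp_pos: [0.6095, 0.1518, 0.1428]
orientation: [0.001, 2.618, -0.0]
contact_force: [1.2, -0.1, -4.5]
grip_width: 0.0182
```

```bash
python3 st.py
```

```text
d 0.08838357253049928 xface -3.522533795593586e-05 y 5.384115834111691e-05 F axial 1.167837283576281 Fy -0.07030847863174264 F tz 0.45380892374148907 mom [-0.0272  0.9569  0.0167] 0.018161318024009866 dR [0.0002 0.0002 0.0004]
```

Emit:
send_rows(
  deltas=[
    [0, 0.007, 0, 0, 0, 0, 0],
    [0, 0.013, 0, 0, 0, 0, 0],
    [0, 0.02, 0, 0, 0, 0, 0],
    [0, 0.02, 0, 0, 0, 0, 0],
  ],
)

```text
clock: 11.6
tcp_pos: [0.6069, 0.1517, 0.1413]
orientation: [0.001, 2.618, -0.0]
contact_force: [0.4, -0.6, -3.8]
grip_width: 0.0185
```

```bash
python3 st.py
```

```text
d 0.08535994258898097 xface -2.5303372998723337e-05 y -5.770010383654434e-07 F axial 0.7765523082573034 Fy -0.6348431742536428 F tz -0.6098360670169819 mom [-0.0289  0.9825 -0.0571] 0.01845569924536533 dR [0.0003 0.0002 0.0005]
```

Emit:
send_rows(
  deltas=[
    [0, 0.007, 0, 0, 0, 0, 0],
    [0, 0.013, 0, 0, 0, 0, 0],
    [0, 0.02, 0, 0, 0, 0, 0],
    [0, 0.02, 0, 0, 0, 0, 0],
  ],
)

```text
clock: 11.93
tcp_pos: [0.6043, 0.1518, 0.1398]
orientation: [0.001, 2.618, -0.0]
contact_force: [-0.1, 0.3, -4.6]
grip_width: 0.0184
```

```bash
python3 st.py
```

```text
d 0.08235114554022699 xface -2.9929720192071826e-05 y 8.003094599765004e-05 F axial 0.008547542306352025 Fy 0.3248669711327748 F tz -0.12978756745646378 mom [-0.0205  0.9064 -0.0371] 0.018435002512871872 dR [0.0002 0.0002 0.0003]
```

Emit:
send_rows(
  deltas=[
    [0, 0.015, 0, 0, 0, 0, 0],
    [0, 0.03, 0, 0, 0, 0, 0],
    [0, 0.045, 0, 0, 0, 0, 0],
    [0, 0.06, 0, 0, 0, 0, 0],
    [0, 0.07, 0, 0, 0, 0, 0],
    [0, 0.07, 0, 0, 0, 0, 0],
  ],
)

```text
clock: 12.43
tcp_pos: [0.5951, 0.1518, 0.1345]
orientation: [0.0, 2.618, -0.0]
contact_force: [-0.6, -0.2, -4.4]
grip_width: 0.0184
```

```bash
python3 st.py
```

```text
d 0.07169838960394986 xface -3.0174272545498166e-05 y 5.149113067978717e-05 F axial -0.4068322279136346 Fy -0.16957512776415593 F tz -0.5456943381025166 mom [-0.041   1.0143 -0.0203] 0.018446646900611464 dR [0.0002 0.0004 0.0003]
```

Emit:
send_rows(
  deltas=[
    [0, 0.015, 0, 0, 0, 0, 0],
    [0, 0.03, 0, 0, 0, 0, 0],
    [0, 0.045, 0, 0, 0, 0, 0],
    [0, 0.06, 0, 0, 0, 0, 0],
    [0, 0.075, 0, 0, 0, 0, 0],
    [0, 0.09, 0, 0, 0, 0, 0],
    [0, 0.105, 0, 0, 0, 0, 0],
    [0, 0.12, 0, 0, 0, 0, 0],
    [0, 0.12, 0, 0, 0, 0, 0],
  ],
)

```text
clock: 13.18
tcp_pos: [0.5796, 0.1518, 0.1256]
orientation: [0.0, 2.618, 0.0]
contact_force: [-0.7, 1.1, -3.9]
grip_width: 0.018
```

```bash
python3 st.py
```

```text
d 0.05385144882228667 xface -3.861969892341824e-05 y 0.00011775067641586756 F axial -0.215236426670824 Fy 1.1280332554504244 F tz -1.036878815983848 mom [-0.0003  0.9328  0.0181] 0.018002178025839363 dR [-0.0001  0.0002  0.0004]
```

Emit:
send_rows(
  deltas=[
    [0, 0.007, 0, 0, 0, 0, 0],
    [0, 0.013, 0, 0, 0, 0, 0],
    [0, 0.02, 0, 0, 0, 0, 0],
    [0, 0.02, 0, 0, 0, 0, 0],
  ],
)

```text
clock: 13.52
tcp_pos: [0.5771, 0.1518, 0.1241]
orientation: [0.001, 2.618, -0.0]
contact_force: [-0.7, -0.1, -4.6]
grip_width: 0.0181
```

```bash
python3 st.py
```

```text
d 0.050969528192289 xface -2.281030118189297e-05 y 8.166118898803032e-05 F axial -0.501514945586943 Fy -0.11436546271047299 F tz -0.43186040858553 mom [-0.0139  0.9474 -0.042 ] 0.01811747216508518 dR [0.0001 0.0001 0.0004]
```

Now 1.5 mm steps until the axial force rises.

Emit:
send_rows(
  deltas=[
    [0, 0.005, 0, 0, 0, 0, 0],
    [0, 0.01, 0, 0, 0, 0, 0],
    [0, 0.01, 0, 0, 0, 0, 0],
  ],
)

```text
clock: 13.77
tcp_pos: [0.5769, 0.1518, 0.1241]
orientation: [0.001, 2.616, 0.0]
contact_force: [2.8, -0.7, -2.6]
grip_width: 0.0185
```

Emit:
send_rows(
  deltas=[
    [0, 0.004, 0, 0, 0, 0, 0],
    [0, 0.007, 0, 0, 0, 0, 0],
    [0, 0.007, 0, 0, 0, 0, 0],
  ],
)

```text
clock: 14.02
tcp_pos: [0.5769, 0.1517, 0.1242]
orientation: [0.002, 2.615, 0.001]
contact_force: [6.8, -0.0, -2.6]
grip_width: 0.0184
```

```bash
python3 st.py
```

```text
d 0.05079925099129264 xface -0.00023489431307239166 y 4.0009657316875114e-05 F axial 6.887068436956345 Fy -0.03872738803128106 F tz 1.595736148678338 mom [-0.1386 -0.3627 -0.0765] 0.018366781967196565 dR [ 0.     -0.0029  0.0016]
```

Emit:
send_rows(
  deltas=[
    [0, 0.007, 0, 0, 0, 0, 0],
    [0, 0.013, 0, 0, 0, 0, 0],
    [0, 0.013, 0, 0, 0, 0, 0],
    [0, 0.013, 0, 0, 0, 0, 0],
  ],
)

```text
clock: 14.35
tcp_pos: [0.5768, 0.1518, 0.1243]
orientation: [0.003, 2.613, 0.001]
contact_force: [10.9, -1.9, -0.8]
grip_width: 0.0186
```

```bash
python3 st.py;python3 - <<'E'
from bench import r; from h import *
f=r.grab_frame("wrist");W=f["pixels"][:,:,::-1];
g=r.grab_frame("scene")["pixels"][:,:,::-1]
C=np.hstack([cv2.resize(W[60:300,130:390],None,fx=1.6,fy=1.6),cv2.resize(g[210:338,290:418],(384,384),interpolation=cv2.INTER_CUBIC)]);cv2.imwrite("pics/c6.png",C);print(C.shape)
E
```

```text
d 0.05078301319876362 xface -0.0003722175072940068 y 6.624528764609394e-05 F axial 11.379059125365522 Fy -1.901896638946801 F tz 2.0948108756428794 mom [-0.1969 -1.2445 -0.1401] 0.01863401289826127 dR [-0.0001 -0.0053  0.0024]
(384, 800, 3)
```

View pics/c6.png

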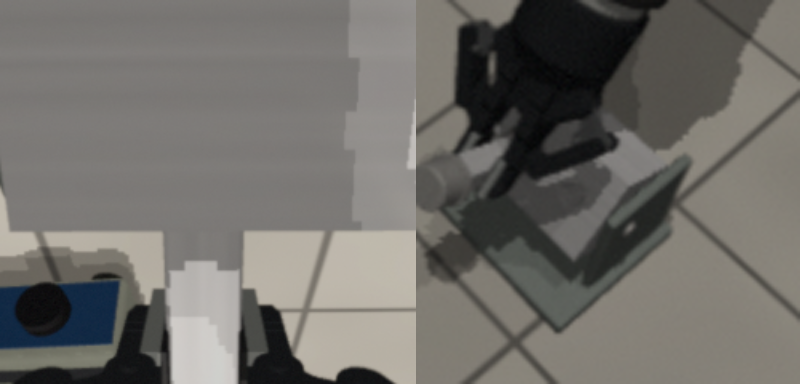

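Left (wrist): the go collar has gone behind the block's top edge at (203,232). Right (scene): the gauge is seated in the wide bore. The position doesn't change as the force rises to 11 N, so the collar is on the face. I'll withdraw.

Emit:
send_rows(
  deltas=[
    [0, -0.02, 0, 0, 0, 0, 0],
    [0, -0.06, 0, 0, 0, 0, 0],
    [0, -0.12, 0, 0, 0, 0, 0],
    [0, -0.2, 0, 0, 0, 0, 0],
    [0, -0.28, 0, 0, 0, 0, 0],
    [0, -0.36, 0, 0, 0, 0, 0],
    [0, -0.44, 0, 0, 0, 0, 0],
    [0, -0.52, 0, 0, 0, 0, 0],
    [0, -0.56, 0, 0, 0, 0, 0],
    [0, -0.56, 0, 0, 0, 0, 0],
  ],
)

```text
clock: 15.28
tcp_pos: [0.647, 0.1515, 0.1644]
orientation: [0.002, 2.617, 0.0]
contact_force: [-0.6, -0.3, -4.7]
grip_width: 0.0184
```

```bash
python3 st.py;python3 - <<'E'
from bench import r; from h import *
p,Q=pose(r); a=np.radians(90);B=np.array([.60,.15,.26]);RB=frame([.3,0,-1],[0,1,0]);D=tcp(.105)
plan(p,Q,B,RB,2); plan(B,RB,D,RNG,2);print(r.get_obs()["joints"])
E
```

```text
d 0.13164600648698102 xface 6.180503487588583e-06 y -0.00024571397536365946 F axial -0.4896219477939948 Fy -0.27695027319558074 F tz -0.3084237174300189 mom [0.0412 0.9194 0.012 ] 0.01844108821306911 dR [ 0.0002 -0.0008  0.0018]
seg 0 [-0.0239, -0.0049, -0.3543, 0.0291, 0.0291, 0.2485]
seg 1 [-0.0032, -0.0279, -0.354, 0.0291, 0.0291, 0.2485]
seg 0 [0.0057, -0.0279, 0.3706, -0.029, 0.029, 0.2488]
seg 1 [-0.0584, -0.0415, 0.3648, -0.029, 0.029, 0.2488]
[-0.39499512  0.36963161 -0.03308248  2.04853535  0.75749659  0.32178592
  0.46932393]
```

Run:
```python
from bench import r; from h import *
p,Q=pose(r);B0=[.64,.1515,.25];B=[.62,.1515,.25];RB=frame([.5,0,-.866],[0,1,0])
plan(p,Q,B0,Q);plan(B0,Q,B,RB,2);plan(B,RB,tcp(.105),RNG,2)
```

```text
seg 0 [-0.2452, 0.0007, -0.5173, 0.0, 0.0, 0.0]
seg 0 [0.0577, -0.0001, -0.0334, 0.0001, 0.0001, 0.2497]
seg 1 [0.0408, -0.0409, -0.0334, 0.0001, 0.0001, 0.2497]
seg 0 [0.0007, -0.1535, 0.2921, 0.0, 0.0, 0.25]
seg 1 [-0.1081, -0.109, 0.2921, 0.0, -0.0, 0.25]
```

Emit:
send_rows(
  deltas=[
    [0, -0.245, 0, -0.517, 0, 0, 0],
    [0, -0.245, 0, -0.517, 0, 0, 0],
    [0, -0.245, 0, -0.517, 0, 0, 0],
    [0, -0.245, 0, -0.517, 0, 0, 0],
  ],
)

```text
clock: 15.62
tcp_pos: [0.6398, 0.1522, 0.2522]
orientation: [0.002, 2.614, 0.002]
contact_force: [0.3, -0.2, -4.2]
grip_width: 0.0184
```

Emit:
send_rows(
  deltas=[
    [0, 0.058, 0, -0.033, 0, 0, 0.25],
    [0, 0.058, 0, -0.033, 0, 0, 0.25],
    [0, 0.058, 0, -0.033, 0, 0, 0.25],
    [0, 0.058, 0, -0.033, 0, 0, 0.25],
    [0, 0.058, 0, -0.033, 0, 0, 0.25],
    [0, 0.058, 0, -0.033, 0, 0, 0.25],
    [0, 0.058, 0, -0.033, 0, 0, 0.25],
  ],
)

```text
clock: 16.2
tcp_pos: [0.6272, 0.151, 0.2461]
orientation: [1.022, 2.444, 0.268]
contact_force: [0.5, 0.7, -4.9]
grip_width: 0.0185
```

Emit:
send_rows(
  deltas=[
    [0, 0.041, -0.041, -0.033, 0, 0, 0.25],
    [0, 0.041, -0.041, -0.033, 0, 0, 0.25],
    [0, 0.041, -0.041, -0.033, 0, 0, 0.25],
    [0, 0.041, -0.041, -0.033, 0, 0, 0.25],
    [0, 0.041, -0.041, -0.033, 0, 0, 0.25],
    [0, 0.041, -0.041, -0.033, 0, 0, 0.25],
    [0, 0.041, -0.041, -0.033, 0, 0, 0.25],
    [0, 0.041, -0.041, -0.033, 0, 0, 0.25],
  ],
)

```text
clock: 16.87
tcp_pos: [0.6173, 0.1511, 0.2463]
orientation: [1.93, 1.927, 0.51]
contact_force: [-0.7, -0.1, -3.4]
grip_width: 0.0184
```

Emit:
send_rows(
  deltas=[
    [0, 0, -0.153, 0.2, 0, 0, 0.25],
    [0, 0, -0.153, 0.2, 0, 0, 0.25],
    [0, 0, -0.153, 0.2, 0, 0, 0.25],
    [0, 0, -0.153, 0.2, 0, 0, 0.25],
    [0, 0, -0.153, 0.2, 0, 0, 0.25],
    [0, 0, -0.153, 0.2, 0, 0, 0.25],
    [0, 0, -0.153, 0.2, 0, 0, 0.25],
    [0, 0, -0.153, 0.2, 0, 0, 0.25],
  ],
)

```text
clock: 17.53
tcp_pos: [0.6129, 0.1514, 0.2101]
orientation: [2.64, 1.094, 0.702]
contact_force: [-0.1, -0.1, -4.9]
grip_width: 0.0182
```

Run:
```python
from bench import r; from h import *
p,Q=pose(r);print(p,r.get_obs()["joints"]);plan(p,Q,tcp(.105),RNG)
```

```text
[0.61293967 0.15140663 0.21005899] [-0.72713763  0.25720542  0.32131282  2.10114541  0.40198978  0.34505151
 -1.56882923]
seg 0 [-0.0915, -0.0953, 0.3774, 0.0002, 0.001, 0.2502]
```

Emit:
send_rows(
  deltas=[
    [0, -0.092, -0.095, 0.1, 0, 0.001, 0.25],
    [0, -0.092, -0.095, 0.15, 0, 0.001, 0.25],
    [0, -0.092, -0.095, 0.2, 0, 0.001, 0.25],
    [0, -0.092, -0.095, 0.25, 0, 0.001, 0.25],
    [0, -0.092, -0.095, 0.3, 0, 0.001, 0.25],
    [0, -0.092, -0.095, 0.377, 0, 0.001, 0.25],
    [0, -0.092, -0.095, 0.377, 0, 0.001, 0.25],
    [0, -0.092, -0.095, 0.377, 0, 0.001, 0.25],
    [0, -0.092, -0.095, 0.377, 0, 0.001, 0.25],
    [0, -0.092, -0.095, 0.377, 0, 0.001, 0.25],
  ],
)

```text
clock: 18.37
tcp_pos: [0.6252, 0.1521, 0.1533]
orientation: [-3.033, -0.005, -0.817]
contact_force: [-0.3, 0.6, -4.2]
grip_width: 0.0187
```

```bash
sed -i 's/(RGO.inv()/(RNG.inv()/' st.py; python3 st.py
python3 - <<'E'
from bench import r; from h import *
p,Q=pose(r);plan(p,Q,tcp(.085),RNG)
E
```

```text
d 0.10721567062744622 xface -0.0013145140873940964 y 0.0003843646799343847 F axial -0.012842575349765628 Fy 0.6122201086357059 F tz -0.5739486981705039 mom [0.0249 0.9491 0.0242] 0.01869484289339686 dR [ 0.0013  0.003  -0.0028]
seg 0 [-0.1482, 0.0022, 0.0083, -0.0004, -0.0009, 0.0009]
```

Emit:
send_rows(
  deltas=[
    [0, -0.04, 0.002, 0.006, 0, 0, 0],
    [0, -0.08, 0.002, 0.006, 0, 0, 0],
    [0, -0.12, 0.002, 0.006, 0, 0, 0],
    [0, -0.14, 0.002, 0.006, 0, 0, 0],
    [0, -0.148, 0.002, 0.006, 0, 0, 0],
    [0, -0.148, 0.002, 0.006, 0, 0, 0],
    [0, -0.148, 0.002, 0.006, 0, 0, 0],
  ],
)

```text
clock: 18.95
tcp_pos: [0.607, 0.1518, 0.1416]
orientation: [-3.032, -0.001, -0.818]
contact_force: [-0.4, -0.1, -3.4]
grip_width: 0.0182
```

```bash
python3 st.py
python3 - <<'E'
from bench import r; from h import *
p,Q=pose(r);plan(p,Q,tcp(.075),RNG)
E
```

```text
d 0.08561630484317106 xface -0.0002769237203388604 y 0.00010107290634969734 F axial 0.3065178961155185 Fy -0.10367550217327412 F tz -1.3416802683902262 mom [ 0.0134  0.931  -0.0261] 0.018164054059766482 dR [0.0014 0.0037 0.    ]
seg 0 [-0.0708, 0.0007, 0.0016, -0.0004, -0.0012, -0.0]
```

Emit:
send_rows(
  deltas=[
    [0, -0.015, 0, 0.002, 0, -0.001, 0],
    [0, -0.03, 0, 0.002, 0, -0.001, 0],
    [0, -0.045, 0, 0.002, 0, -0.001, 0],
    [0, -0.055, 0, 0.002, 0, -0.001, 0],
    [0, -0.055, 0, 0.002, 0, -0.001, 0],
  ],
)

```text
clock: 19.37
tcp_pos: [0.5995, 0.1518, 0.1365]
orientation: [-3.034, -0.0, -0.812]
contact_force: [-0.9, 0.3, -4.6]
grip_width: 0.0181
```

Emit:
send_rows(
  deltas=[
    [0, -0.005, 0, 0, 0, 0, 0],
    [0, -0.01, 0, 0, 0, 0, 0],
    [0, -0.015, 0, 0, 0, 0, 0],
    [0, -0.015, 0, 0, 0, 0, 0],
  ],
)

```text
clock: 19.7
tcp_pos: [0.5976, 0.1518, 0.1355]
orientation: [-3.034, 0.0, -0.812]
contact_force: [0.2, 0.2, -5.0]
grip_width: 0.0185
```

```bash
python3 st.py
```

```text
d 0.07443748809474234 xface 0.0003544733146944695 y 6.444825948939692e-05 F axial 0.0228417214248213 Fy 0.243634467124615 F tz 0.39189778681357856 mom [-0.03    0.9561 -0.002 ] 0.01846478231900749 dR [ 0.001  -0.0003  0.0004]
```

Emit:
send_rows(
  deltas=[
    [0, -0.005, 0, 0, 0, 0, 0],
    [0, -0.01, 0, 0, 0, 0, 0],
    [0, -0.013, 0, 0, 0, 0, 0],
    [0, -0.013, 0, 0, 0, 0, 0],
  ],
)

```text
clock: 20.03
tcp_pos: [0.5959, 0.1518, 0.1345]
orientation: [-3.034, 0.0, -0.812]
contact_force: [-0.3, 0.5, -4.5]
grip_width: 0.0184
```

```bash
python3 st.py
```

```text
d 0.07247636088534828 xface 0.0003309772618318511 y 8.167696249034018e-05 F axial -0.15413506735291607 Fy 0.49058701125186344 F tz -0.30567546783320293 mom [-0.0082  0.9782 -0.0309] 0.01841243603790839 dR [ 0.001  -0.0003  0.0004]
```

Emit:
send_rows(
  deltas=[
    [0, -0.005, 0, 0, 0, 0, 0],
    [0, -0.01, 0, 0, 0, 0, 0],
    [0, -0.013, 0, 0, 0, 0, 0],
    [0, -0.013, 0, 0, 0, 0, 0],
  ],
)

```text
clock: 20.37
tcp_pos: [0.5942, 0.1517, 0.1335]
orientation: [-3.034, 0.0, -0.812]
contact_force: [0.0, -0.4, -4.6]
grip_width: 0.0185
```

```bash
python3 st.py
```

```text
d 0.07048957955086986 xface 0.00034106854211971087 y 3.479091725480665e-05 F axial 0.06222728418182162 Fy -0.4184723762562236 F tz -0.10610699546136566 mom [-0.0174  1.0144 -0.0082] 0.018467556171307735 dR [ 0.0009 -0.0004  0.0005]
```

Emit:
send_rows(
  deltas=[
    [0, -0.005, 0, 0, 0, 0, 0],
    [0, -0.01, 0, 0, 0, 0, 0],
    [0, -0.013, 0, 0, 0, 0, 0],
    [0, -0.013, 0, 0, 0, 0, 0],
  ],
)

```text
clock: 20.7
tcp_pos: [0.5932, 0.1518, 0.1331]
orientation: [-3.033, 0.001, -0.814]
contact_force: [2.9, -1.0, -3.2]
grip_width: 0.0185
```

```bash
python3 st.py
```

```text
d 0.06935351977266158 xface 0.0002310707570733158 y 0.00010257885561273938 F axial 3.3109538985360416 Fy -1.0306638151699596 F tz 0.15320559922093005 mom [-0.0843  0.5541 -0.0291] 0.018500334431121493 dR [0.0012 0.0007 0.0009]
```

Emit:
send_rows(
  deltas=[
    [0, -0.005, 0, 0, 0, 0, 0],
    [0, -0.01, 0, 0, 0, 0, 0],
    [0, -0.01, 0, 0, 0, 0, 0],
  ],
)

```text
clock: 20.95
tcp_pos: [0.5931, 0.1518, 0.1332]
orientation: [-3.032, 0.002, -0.817]
contact_force: [6.4, -1.3, -2.2]
grip_width: 0.0184
```

```bash
python3 st.py
```

```text
d 0.06929890473548272 xface 9.986266338284518e-05 y 8.848451320012107e-05 F axial 6.793568494062358 Fy -1.287131649209977 F tz 1.087744274474609 mom [-0.2163 -0.3279 -0.1072] 0.018445923042303632 dR [0.0015 0.0026 0.0015]
```

The refusal came at d = 69.3 mm. With the go contact at 50.8 mm this is consistent: the gauge sits 1.8 mm off the grip centre and the face is 1 mm out. I'll press to about 12–14 N and hold.

Emit:
send_rows(
  deltas=[
    [0, -0.007, 0, 0, 0, 0, 0],
    [0, -0.013, 0, 0, 0, 0, 0],
    [0, -0.013, 0, 0, 0, 0, 0],
    [0, -0.013, 0, 0, 0, 0, 0],
    [0, -0.013, 0, 0, 0, 0, 0],
    [0, -0.013, 0, 0, 0, 0, 0],
    [0, -0.013, 0, 0, 0, 0, 0],
    [0, -0.013, 0, 0, 0, 0, 0],
    [0, -0.013, 0, 0, 0, 0, 0],
    [0, -0.013, 0, 0, 0, 0, 0],
  ],
)

```text
clock: 21.78
tcp_pos: [0.593, 0.1518, 0.1333]
orientation: [-3.03, 0.003, -0.82]
contact_force: [9.5, -1.0, -2.1]
grip_width: 0.0185
```

```bash
python3 st.py
```

```text
d 0.06929288902169933 xface -0.00011884364155873165 y 0.00012283062786785925 F axial 9.52532433599973 Fy -0.9821473072057095 F tz 2.4537490774196256 mom [-0.3885 -1.2098 -0.1375] 0.018490242617861363 dR [0.0019 0.0051 0.0024]
```

Emit:
send_rows(
  deltas=[
    [0, 0.03, 0, 0, 0, 0, 0],
    [0, 0.1, 0, 0, 0, 0, 0],
    [0, 0.2, 0, 0, 0, 0, 0],
    [0, 0.3, 0, 0, 0, 0, 0],
    [0, 0.32, 0, 0, 0, 0, 0],
    [0, 0.32, 0, 0, 0, 0, 0],
  ],
)

```text
clock: 22.28
tcp_pos: [0.6317, 0.1513, 0.1551]
orientation: [-3.033, 0.003, -0.813]
contact_force: [-0.3, 0.0, -5.2]
grip_width: 0.0183
```

```bash
python3 st.py
python3 - <<'E'
from bench import r; from h import *
p,Q=pose(r);a=np.radians(-34.7);RS=frame([0,0,-1],[np.cos(a),np.sin(a),0])
B0=[.60,.14,.25]
S=[.4859,-.1954,.2]; plan(p,Q,B0,Q); plan(B0,Q,S,RS,3)
E
```

```text
d 0.11375720706940132 xface 0.00041008333785544457 y -0.0003591475423833923 F axial -0.5445142320398204 Fy 0.04215647259808415 F tz 0.27622741105448406 mom [ 0.0319  1.023  -0.0157] 0.018344153445969465 dR [0.0009 0.0002 0.002 ]
seg 0 [0.1334, 0.0748, -0.6536, 0.0, 0.0, 0.0]
seg 0 [-0.2736, 0.7459, -0.0313, -0.017, -0.0538, 0.0626]
seg 1 [-0.1213, 0.7846, 0.0433, -0.017, -0.0538, 0.0626]
seg 2 [0.0458, 0.7884, 0.0919, -0.017, -0.0538, 0.0626]
```

Emit:
send_rows(
  deltas=[
    [0, 0.133, 0.075, -0.654, 0, 0, 0],
    [0, 0.133, 0.075, -0.654, 0, 0, 0],
    [0, 0.133, 0.075, -0.654, 0, 0, 0],
    [0, 0.133, 0.075, -0.654, 0, 0, 0],
    [0, 0.133, 0.075, -0.654, 0, 0, 0],
  ],
)

```text
clock: 22.7
tcp_pos: [0.5986, 0.1401, 0.2495]
orientation: [-3.034, 0.001, -0.813]
contact_force: [0.4, -0.3, -5.1]
grip_width: 0.0184
```

Emit:
send_rows(
  deltas=[
    [0, -0.274, 0.746, -0.031, -0.017, -0.0538, 0.0626],
    [0, -0.274, 0.746, -0.031, -0.017, -0.0538, 0.0626],
    [0, -0.274, 0.746, -0.031, -0.017, -0.0538, 0.0626],
    [0, -0.274, 0.746, -0.031, -0.017, -0.0538, 0.0626],
    [0, -0.274, 0.746, -0.031, -0.017, -0.0538, 0.0626],
  ],
)

```text
clock: 23.12
tcp_pos: [0.5595, 0.0252, 0.2298]
orientation: [3.074, -0.326, 0.541]
contact_force: [0.5, -0.6, -4.4]
grip_width: 0.0185
```

Emit:
send_rows(
  deltas=[
    [0, -0.121, 0.785, 0.043, -0.017, -0.0538, 0.0626],
    [0, -0.121, 0.785, 0.043, -0.017, -0.0538, 0.0626],
    [0, -0.121, 0.785, 0.043, -0.017, -0.0538, 0.0626],
    [0, -0.121, 0.785, 0.043, -0.017, -0.0538, 0.0626],
    [0, -0.121, 0.785, 0.043, -0.017, -0.0538, 0.0626],
  ],
)

```text
clock: 23.53
tcp_pos: [0.5225, -0.085, 0.2145]
orientation: [3.062, -0.637, 0.272]
contact_force: [0.5, 0.8, -4.4]
grip_width: 0.0181
```

Emit:
send_rows(
  deltas=[
    [0, 0.046, 0.788, 0.092, -0.017, -0.0538, 0.0626],
    [0, 0.046, 0.788, 0.092, -0.017, -0.0538, 0.0626],
    [0, 0.046, 0.788, 0.092, -0.017, -0.0538, 0.0626],
    [0, 0.046, 0.788, 0.092, -0.017, -0.0538, 0.0626],
    [0, 0.046, 0.788, 0.092, -0.017, -0.0538, 0.0626],
    [0, 0.046, 0.788, 0.092, -0.017, -0.0538, 0.0626],
    [0, 0.046, 0.788, 0.092, -0.017, -0.0538, 0.0626],
  ],
)

```text
clock: 24.12
tcp_pos: [0.4867, -0.1927, 0.1997]
orientation: [3.001, -0.929, -0.001]
contact_force: [0.4, -0.4, -3.9]
grip_width: 0.0186
```

```bash
cat > sd.py <<'E'
from bench import r; from h import *
import sys
p,Q=pose(r);a=np.radians(-34.7);RS=frame([0,0,-1],[np.cos(a),np.sin(a),0]);print(p,r.get_obs()["contact_force"])
plan(p,Q,[.4859,-.1954,float(sys.argv[1])],RS)
E
python3 sd.py .095
```

```text
[ 0.48667823 -0.19269952  0.19967737] [ 0.37859759 -0.42333359 -3.92348922]
seg 0 [0.006, 0.0173, 0.6979, 0.0002, 0.0, 0.0017]
```

Emit:
send_rows(
  deltas=[
    [0, 0, 0.006, 0.2, 0, 0, 0.001],
    [0, 0, 0.006, 0.4, 0, 0, 0.001],
    [0, 0, 0.006, 0.6, 0, 0, 0.001],
    [0, 0, 0.006, 0.69, 0, 0, 0.001],
    [0, 0, 0.006, 0.69, 0, 0, 0.001],
    [0, 0, 0.006, 0.69, 0, 0, 0.001],
  ],
)

```text
clock: 24.62
tcp_pos: [0.4857, -0.1944, 0.0964]
orientation: [2.998, -0.936, -0.002]
contact_force: [0.4, 0.6, -3.7]
grip_width: 0.0187
```

```bash
python3 sd.py .055
```

```text
[ 0.48565622 -0.19444552  0.09642381] [ 0.41162143  0.62987457 -3.69317532]
seg 0 [0.0052, 0.004, 0.2762, 0.0003, 0.0003, 0.0002]
```

Emit:
send_rows(
  deltas=[
    [0, 0.004, 0.004, 0.07, 0, 0, 0],
    [0, 0.004, 0.004, 0.14, 0, 0, 0],
    [0, 0.004, 0.004, 0.2, 0, 0, 0],
    [0, 0.004, 0.004, 0.24, 0, 0, 0],
    [0, 0.004, 0.004, 0.27, 0, 0, 0],
    [0, 0.004, 0.004, 0.275, 0, 0, 0],
    [0, 0.004, 0.004, 0.275, 0, 0, 0],
  ],
)

```text
clock: 25.2
tcp_pos: [0.4852, -0.197, 0.0551]
orientation: [2.997, -0.94, -0.001]
contact_force: [0.1, 0.2, -4.5]
grip_width: 0.0182
```

```bash
python3 sd.py .053
```

```text
[ 0.48524989 -0.19695158  0.05505914] [ 0.12440032  0.22851715 -4.4556011 ]
seg 0 [-0.0023, -0.011, 0.0137, 0.0004, 0.0001, -0.0007]
```

Emit:
send_rows(
  deltas=[
    [0, 0, -0.01, 0, 0, 0, 0],
    [0, 0, -0.01, 0, 0, 0, 0],
    [0, 0, -0.01, 0.007, 0, 0, 0],
    [0, 0, -0.01, 0.014, 0, 0, 0],
    [0, 0, -0.01, 0.014, 0, 0, 0],
  ],
)

```text
clock: 25.62
tcp_pos: [0.4862, -0.1957, 0.0533]
orientation: [2.997, -0.94, -0.0]
contact_force: [-0.7, -0.2, -4.9]
grip_width: 0.0184
```

```bash
python3 sd.py .0525
```

```text
[ 0.48622954 -0.19566879  0.05325875] [-0.72569642 -0.18652168 -4.88908065]
seg 0 [-0.0028, -0.0002, 0.0051, 0.0003, -0.0, -0.0007]
```

Lower a bit more until the weight comes off, then open.

Emit:
send_rows(
  deltas=[
    [0, 0, 0, 0.005, 0, 0, 0],
    [0, 0, 0, 0.008, 0, 0, 0],
    [0, 0, 0, 0.008, 0, 0, 0],
    [0, 0, 0, 0.008, 0, 0, 0],
  ],
)

```text
clock: 25.95
tcp_pos: [0.4863, -0.1957, 0.0528]
orientation: [2.997, -0.94, -0.0]
contact_force: [-3.0, 0.3, 3.8]
grip_width: 0.0182
```

Emit:
send_rows(
  deltas=[
    [0.1, 0, 0, 0, 0, 0, 0],
    [0.25, 0, 0, 0, 0, 0, 0],
    [0.35, 0, 0, 0, 0, 0, 0],
    [0.5, 0, 0, 0, 0, 0, 0],
    [0.7, 0, 0, 0, 0, 0, 0],
    [1, 0, 0, 0, 0, 0, 0],
    [1, 0, 0, 0, 0, 0, 0],
    [1, 0, 0, 0, 0, 0, 0],
    [1, 0, 0, 0, 0, 0, 0],
    [1, 0, 0, 0, 0, 0, 0],
  ],
)

```text
clock: 26.78
tcp_pos: [0.4863, -0.1957, 0.0521]
orientation: [2.997, -0.94, -0.0]
contact_force: [-0.7, 0.1, 0.9]
grip_width: 0.0855
```

Emit:
send_rows(
  deltas=[
    [1, 0, 0, -0.1, 0, 0, 0],
    [1, 0, 0, -0.3, 0, 0, 0],
    [1, 0, 0, -0.5, 0, 0, 0],
    [1, 0, 0, -0.7, 0, 0, 0],
    [1, 0, 0, -0.98, 0, 0, 0],
    [1, 0, 0, -0.98, 0, 0, 0],
    [1, 0, 0, -0.98, 0, 0, 0],
    [1, 0, 0, -0.98, 0, 0, 0],
  ],
)

```text
clock: 27.45
tcp_pos: [0.4861, -0.1954, 0.1989]
orientation: [2.997, -0.94, -0.0]
contact_force: [0.3, 0.0, -0.5]
grip_width: 0.0855
```

Run:
```python
from bench import r; from h import *
f=r.grab_frame("wrist");g=r.grab_frame("scene");o=r.get_obs();print(o["clock"],o["contact_force"],o["tcp_pos"])
W=f["pixels"].copy()
a=np.radians(-34.7);u=np.array([np.cos(a),np.sin(a),0]);G=np.array([.4865,-.1944,.07])
for x in proj(f,[G,G+.042*u,G-.042*u,G+.093*u-[0,0,.01],G-.07*u-[0,0,.01]]): cv2.circle(W,tuple(int(round(v)) for v in x),1,(255,0,0),-1)
s0=cv2.imread("pics/scene0.png");
C=np.hstack([W[:,:,::-1][40:300,130:390],g["pixels"][130:390,110:370,::-1][:254],]) if 0 else np.hstack([cv2.resize(W[40:300,130:390,::-1],(400,400)),cv2.resize(g["pixels"][140:340,100:300,::-1],(400,400))])
cv2.imwrite("pics/c7.png",C)
```

```text
27.55 [ 0.0707736   0.1676434  -0.15425617] [ 0.48537273 -0.19522177  0.19772688]
```

View pics/c7.png

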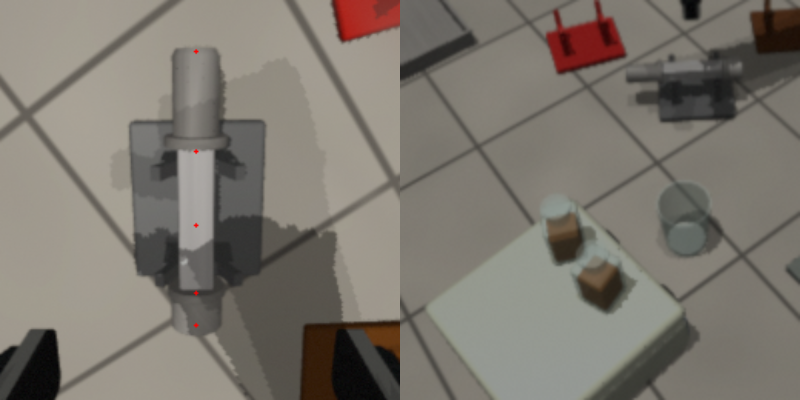

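The gauge lies in both grey saddles just where it started: the overlay points sit on its axis from (196,51) to (196,325). The vials and beaker are in place and the gripper is open and clear. I'll hand it in.

```bash
python3 -c "
from bench import r
print(r.hand_in())"
```

```text
the job is handed in; nothing more can be done
None
```

The gauging job is done and handed in at about 27.6 s of the 72 s allowed; no verdict was reported.

- **Go end:** it went into the wide bore with almost no side force. It stopped hard with the collar on the face; the position held still while the push rose to about 11 N. I held it there about half a second and drew it out.
- **No-go end:** after turning the gauge round, I pressed it square on the same mouth. It was refused, with no movement into the bore, and I held it at about 7–10 N for roughly 0.8 s. By the arm's own readings it was within about 0.5 mm of centre and 0.4° of square.
- **Return:** the gauge is back in the grey stand's two saddles the same way round as it started. The gripper is open and about 145 mm above where it gripped, and the force reading is near zero. The last pictures show the gauge on its original axis, and the vials and beaker look unmoved.

**Disagreement in the checks:** the go end met the face about 2.8 mm earlier than my camera estimate. The no-go contact point fits a gauge gripped about 1.8 mm off centre and a face about 1 mm nearer than measured. I took that early stop as the collar seating. The pictures support this but do not show the collar touching directly.

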